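# Reset the length stop on the cut-off jig

## Robot

A 6-joint arm with a two-finger parallel gripper is mounted at the origin on the work surface. World frame = base frame: x ahead of the robot, y to its left, z up, the work surface at z = 0. Lengths are in m, angles in rad, forces in N, time in s.
With the tool pointing down it reaches from about 0.35 to 1 m from the base axis. Payload 7.1 kg.
Tool frame: the origin (TCP) lies between the finger pads; the fingertips stand 22 mm ahead of it and the grasp point (between the pads) lies 3 mm ahead of it; z points along the fingers, y is the line along which they close (so a half turn about z gives the same grasp; the last joint's range is limited). The gripper opens to 85 mm and grips with 20 to 120 N. Pads are 22 mm wide; open, the fingers measure 114 mm over their backs; the gripper's body (76 mm by 85 mm) begins 54 mm behind the grasp point. The pads swing forward as they close: fully open they stand 13 mm farther back than shut.
Start: joints at [1.216, 0.423, 1.63, -0, 1.089, -0.019], TCP at [0.206, 0.59, 0.253] pointing down, gripper open.
Joint ranges: [-3, 3], [-0.9, 2.11], [0.09, 2.58], [-1.31, 4.45], [0.11, 2.69], [-2.54, 2.54]. Speed limits (rad/s): [2.39, 2.39, 3.01, 3.14, 3.14, 3.14].

## Interface

Orientations are given as a rotation vector (axis times angle).
In Python, from rig import manip gives the robot as it stands. The module is installed in compiled form; this text tells all that it offers. Calls block until the motion is done:
- manip.move_to(position, orientation): joint-space move of the TCP to a pose.
- manip.servo_line(position, orientation=None, rate=0.15): straight line of the TCP; orientation=None keeps the orientation; rate is the mean speed in m/s.
- manip.set_joints(angles): joint-space move.
- manip.command_gripper(opening, f_grip=None): finger opening in m; f_grip is the grip in N (None keeps the last); returns when the fingers have stopped.
- manip.hold(seconds).
- manip.solve_ik(position, orientation): joint angles nearest the present ones, or None.
- manip.camera(name): name is "side" or "top" or "wrist"; returns a dict with "image" (400x640x3 uint8, red, green, blue), "fx", "fy", "cx", "cy" (pixels), "cam_to_world" (4x4, takes a point from camera to world coordinates); the wrist camera has in their place "mount" (4x4, takes a point from camera to tool coordinates, whose origin is the TCP and whose axes are the flange's). Camera axes: x right, y down, z forward; pixel columns grow to the right and rows downward; lengths in m; the calibration is good to about 2 mm. A picture is of the moment at which its call begins: read the wrist's pose just before it. There is no depth.
A pose or a line that the arm cannot do raises manip.IKError and nothing moves.
- manip.sign_off(): hands the job in; it is judged then, once.
Readings, each from a call of its own:
- manip.get_time(): time.
- manip.get_joint_positions(): joint angles.
- manip.get_joint_vel(): joint speeds.
- manip.get_tau(): joint torques, N m.
- manip.get_position(): TCP position.
- manip.get_ee_rot(): TCP orientation.
- manip.get_contact_force(): force on the tool from outside, world axes, zero at the start.
- manip.get_torque(): the same for the moment, N m.
- manip.get_width(): finger opening in m.
- manip.get_grip_force(): force on a finger pad.
Only numpy, scipy, OpenCV 4.12 (cv2) and the standard library are available. Lean on these libraries where they do the work, as an engineer would, in place of code of your own. Each camera call takes 0.05 s, during which the arm holds its last target. There are 200 camera calls.

## Task

On the woodworker's cut-off jig, take the length stop with the red knob, lift it up out of its notch in the rail, and drop it into the empty notch marked with the green clip so that it sits fully down and level, facing the same way as before. Leave the stop with the black knob seated in its own notch, then let go.

Things in the scene. Friction and masses are not known exactly. Their poses are not given: they have to be found in the camera images.
- red_stop: Loose 0.25 kg stop to move, seated astride the rail in a notch. Origin: lowest line of its foot bar (steel, 20 mm thick, 44 mm along x), under the knob. x across rail, y along, z up. Red square knob 26 x 26 mm at z 38 to 83 mm, faces square to x, y: grip at z 63. Aluminium plate, x -70 to 40, y +-30, z 26 to 38, rests on the rail's top. Lift 30 mm to clear the notch, 90 mm to pass over the other stop.
- red_stop_face (a point): Outer side of the red-knobbed stop's dark wooden stop face, hanging under the plate's long end at x -70, y 0, z 14 mm in the stop's frame (lowest at z 2). It looks towards -x of the rail, over the plywood work lane. Two aluminium cheeks also hang from the plate, 18 mm deep, one each side of the rail with 10 mm play.
- black_stop: A second stop, the same in shape, size and axes, but its knob is black. Sits in another notch and stays there. At the +y end of the jig, from 54 mm beyond the last notch's centre and 39 mm or more to -x of the rail's middle, stands a wooden mitre block, 62 mm above the table.
- green_clip: Green strip (22 mm wide, 2 thick) on the target notch's floor, its flag out at +x. Origin: notch centre, on its floor; x across, y along the rail, z up. A seated stop has parallel axes, origin 4 mm above. Fixed brown rail 44 mm wide, top at z 30 (54 above table), 4 notches 90 mm apart, 26 mm wide, flaring to 42: guides a foot up to 12 mm off along, 8 across. A yellow clip marks a wrong empty notch.
Not all that is in view belongs to the job. What is shaped like the red_stop but blue is not meant. Leave any purple look-alike of the black_stop alone.

How it is judged:
By the outcome, as a careful person would: the job done as asked, in the order asked, and still so for the second after the job is handed in, with the robot touching nothing.
It also fails if it takes over 35 s, if anything falls off the work surface, if the arm or the gripper's body presses on something with over 40 N, if the wrist force passes 120 N, or if a joint passes its speed limit or range.

## Working session

There is one attempt and no reset: what is moved stays moved. The work goes in short steps, each a Python script; the robot and the scene stay as the last script left them, time stands still between calls to the robot, and variables do not carry over. Pictures are saved under pics/ and viewed, at most 10 in all, crops included, and the job is handed in when it is done.

```bash
mkdir -p pics; python3 - <<'E'
from rig import manip
import cv2,numpy as np,pickle
d={}
for n in("top","side","wrist"):
    c=manip.camera(n);d[n]=c;cv2.imwrite(f"pics/{n}0.png",c["image"][:,:,::-1])
    print(n,c["fx"],c["cx"],c["cy"],np.round(c.get("cam_to_world",c.get("mount")),3).tolist())
pickle.dump(d,open("d.pkl","wb"))
print(manip.get_position(),manip.get_ee_rot(),manip.get_time())
E
```

```text
top 506.3692728788944 324.87871696352767 194.64386935638328 [[-0.024, -0.989, 0.146, 0.431], [-1.0, 0.025, 0.005, -0.01], [-0.008, -0.145, -0.989, 1.106], [0.0, 0.0, 0.0, 1.0]]
side 415.73900288303975 319.88185585509035 199.21951753627104 [[0.976, -0.118, 0.182, 0.445], [-0.216, -0.445, 0.869, -0.627], [-0.022, -0.888, -0.46, 0.404], [0.0, 0.0, 0.0, 1.0]]
wrist 326.251343707662 319.38232359898257 198.4207332300387 [[-0.0, -0.959, -0.283, 0.071], [1.0, 0.0, -0.001, 0.001], [0.001, -0.283, 0.959, -0.12], [0.0, 0.0, 0.0, 1.0]]
[0.20578938 0.58973103 0.25272972] [-5.24955129e-01 -3.09721456e+00  1.80668379e-03] 0.15
```

View pics/top0.png

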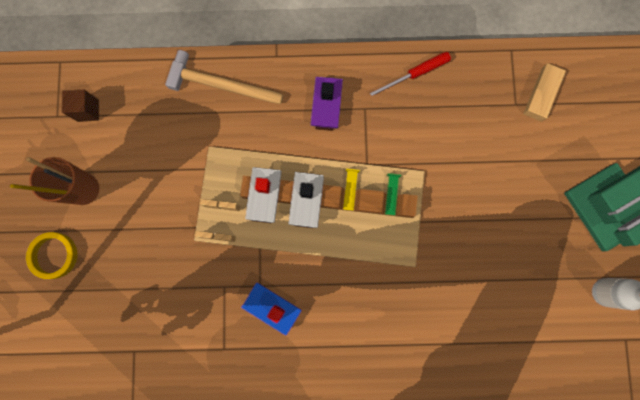

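View pics/side0.png

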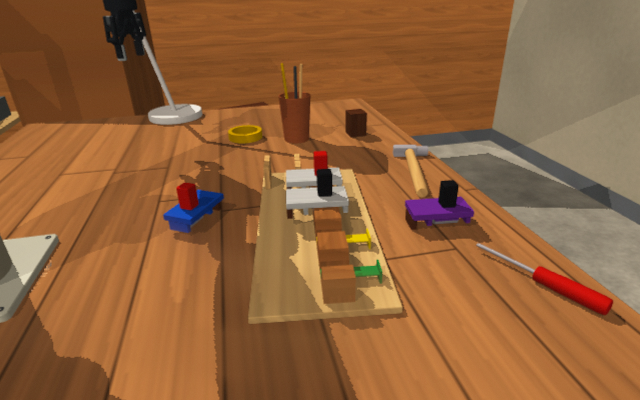

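The top view shows the jig. Candidates:
- Red knob on the grey plate, at top (263,185). This fits the description.
- Blue look-alike with a red knob, at (275,313). Not meant.
- Black stop at (307,190), to stay in place.
- Purple look-alike at (327,92). Leave alone.
- Yellow clip at (351,190), the wrong notch.
- Green clip at (392,195), the target.

Next, one close crop of the chosen stop.

```bash
python3 - <<'E'
import cv2
i=cv2.imread("pics/top0.png")[140:270,190:430]
cv2.imwrite("pics/crop.png",cv2.resize(i,None,fx=3.333,fy=3.333,interpolation=cv2.INTER_CUBIC))
E
```

```text
(no output)
```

View pics/crop.png

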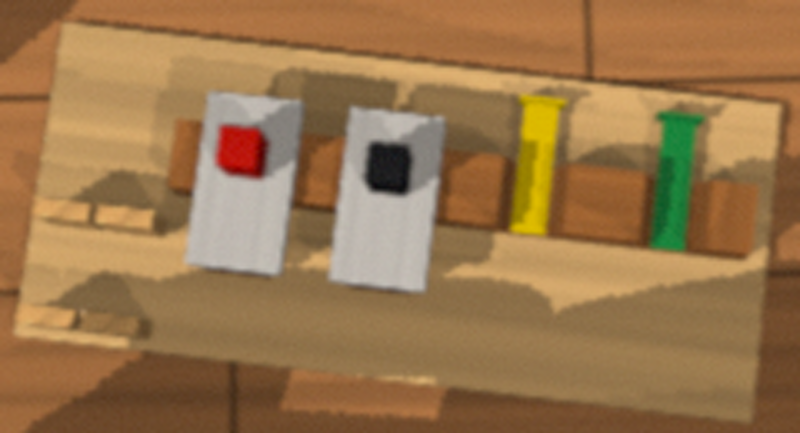

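The red knob at crop (241,150) sits on a bright plate with corners (208,93), (301,101), (281,275) and (187,263). It is the stop on the rail. The green strip runs from (678,115) to (669,249), with flag at the top, so +x.

```bash
cat > h.py <<'E'
import numpy as np,cv2
from scipy.spatial.transform import Rotation as R
def ray(c,T,uv,z):
    d=T[:3,:3]@np.array([(uv[0]-c["cx"])/c["fx"],(uv[1]-c["cy"])/c["fy"],1]); return T[:3,3]+d*(z-T[2,3])/d[2]
def fit(model,pts):  # 2D rigid fit -> yaw, origin
    m=np.array(model,float);p=np.array(pts)[:,:2];mc,pc=m.mean(0),p.mean(0)
    a,b=m-mc,p-pc; yaw=np.arctan2((a[:,0]*b[:,1]-a[:,1]*b[:,0]).sum(),(a*b).sum())
    Rm=np.array([[np.cos(yaw),-np.sin(yaw)],[np.sin(yaw),np.cos(yaw)]]);o=pc-Rm@mc
    return yaw,o,np.linalg.norm(m@Rm.T+o-p,axis=1)
PL=[(.04,.03),(.04,-.03),(-.07,-.03),(-.07,.03)]
E
python3 - <<'E'
import pickle;from h import *
c=pickle.load(open("d.pkl","rb"))["top"];T=c["cam_to_world"]
P=lambda u,v,z:ray(c,T,(190+u/3.333,140+v/3.333),z)
for n,q,k in(("red",[(208,93),(301,101),(281,275),(187,263)],(240,142)),("black",[(350,107),(443,117),(424,291),(330,281)],(387,160))):
    y,o,e=fit(PL,[P(*a,.066) for a in q]);print(n,np.degrees(y),o,e,"knob",P(*k,.111)[:2])
    u=np.array([-np.sin(y),np.cos(y)]);print([ (o-u*.09*i).round(4) for i in(1,2,3)])
for n,a,b in(("green",(678,117),(669,248)),("yellow",(542,100),(529,232))):
    print(n,P(*a,.026),P(*b,.026))
print("rail right end top",P(757,183,.054))
E
```

```text
red -7.243351088138523 [0.60249345 0.12119981] [0.0010662  0.00073088 0.00052774 0.00148001] knob [0.60533902 0.11974523]
[array([0.5911, 0.0319]), array([ 0.5798, -0.0574]), array([ 0.5685, -0.1466])]
black -7.477846327591038 [0.5901506  0.03249725] [0.00061512 0.00072568 0.00074655 0.00083208] knob [0.59215686 0.03196762]
[array([ 0.5784, -0.0567]), array([ 0.5667, -0.146 ]), array([ 0.555 , -0.2352])]
green [ 0.62928697 -0.15405212  0.026     ] [ 0.54397395 -0.14450464  0.026     ]
yellow [ 0.64283291 -0.06613275  0.026     ] [ 0.55660078 -0.05496571  0.026     ]
rail right end top [ 0.58070451 -0.19806286  0.054     ]
```

The red, black and green fits agree, with 90 mm pitch and yaw about -7.4°. I'll grip across x, so the plate's offset weight can't pivot in the pads. First I move above the stop and look from close by.

```bash
cat >> h.py <<'E'
def rv(yaw,s=1):
    x=np.array([np.cos(yaw),np.sin(yaw),0])*s; z=np.array([0,0,-1.]); return R.from_matrix(np.c_[np.cross(x,z),x,z]).as_rotvec()
E
python3 - <<'E'
from rig import manip;from h import *
import pickle
y=np.radians(-7.4)
for s in(1,-1):
    for p in([.603,.121,.20],[.603,.121,.093],[.568,-.146,.19],[.568,-.146,.093]):
        q=manip.solve_ik(p,rv(y,s));print(s,None if q is None else np.round(q,2))
s=min((1,-1),key=lambda s:max(abs(manip.solve_ik([a,b,.2],rv(y,s))[5]) if manip.solve_ik([a,b,.2],rv(y,s)) is not None else 9 for a,b in((.603,.121),(.568,-.146))))
print("s",s)
manip.move_to([.603,.121,.23],rv(y,s))
p,r=manip.get_position(),manip.get_ee_rot();c=manip.camera("wrist")
pickle.dump((p,r,c),open("w1.pkl","wb"));cv2.imwrite("pics/w1.png",c["image"][:,:,::-1]);print(p,r,manip.get_time(),manip.get_contact_force())
E
```

```text
1 [ 0.18  0.47  1.69 -0.    0.98  0.31]
1 [ 0.18  0.62  1.74 -0.    0.78  0.31]
1 [-0.27  0.45  1.76 -0.    0.93 -0.14]
1 [-0.27  0.59  1.8  -0.    0.75 -0.14]
-1 None
-1 None
-1 None
-1 None
s 1
[0.60281791 0.12194247 0.23002966] [-2.35856108e+00 -2.07506103e+00 -2.17993061e-04] 2.4 [-0.47584923 -0.55365248 -0.14990841]
```

View pics/w1.png

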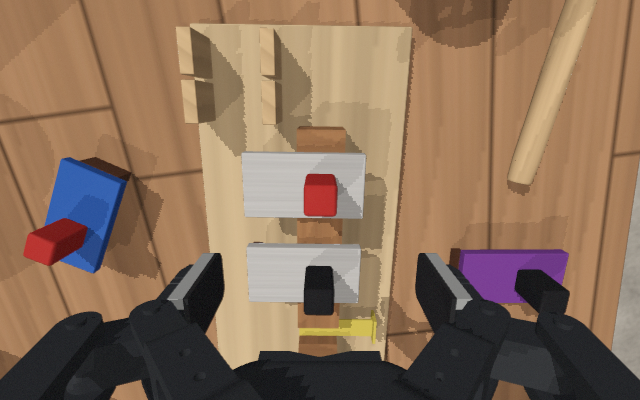

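The wrist view shows the red stop's plate with corners (242,153), (366,154), (364,218) and (245,217). The knob is at (320,195) and the black stop is below it. The blue and purple items lie off the jig.

```bash
python3 - <<'E'
from h import *
import pickle
p,r,c=pickle.load(open("w1.pkl","rb"));W=np.eye(4);W[:3,:3]=R.from_rotvec(r).as_matrix();W[:3,3]=p;T=W@c["mount"]
for n,q in(("red",[(366,154),(364,218),(245,217),(242,153)]),("black",[(360,244),(359,303),(248,302),(247,244)])):
    y,o,e=fit(PL,[ray(c,T,a,.066) for a in q]);print(n,np.degrees(y),o,e)
print("knob top front edge mid",ray(c,T,(320.5,215),.111), "back", ray(c,T,(320,176),.111))
print("yellow",ray(c,T,(298,331),.026))
E
```

```text
red -7.7863920172908845 [0.60512157 0.12154213] [0.00109738 0.00032993 0.00049643 0.00094791]
black -7.769144268634263 [0.59201366 0.03447181] [0.00261223 0.00207281 0.00181143 0.00225296]
knob top front edge mid [0.60304006 0.11044119 0.111     ] back [0.60657783 0.1411327  0.111     ]
yellow [ 0.55515474 -0.05892889  0.026     ]
```

```bash
python3 - <<'E'
from rig import manip;from h import *
import pickle
o=rv(np.radians(-7.5));p=[.604,.1215]
manip.move_to(p+[.15],o)
manip.servo_line(p+[.095],o,rate=.08);print("F",manip.get_contact_force())
manip.command_gripper(.0,50);print("w",manip.get_width(),manip.get_grip_force(),manip.get_contact_force())
if .022<manip.get_width()<.032:
    manip.servo_line(p+[.125],o,rate=.06);print(manip.get_contact_force())
    manip.servo_line(p+[.20],o,rate=.12)
    print(manip.get_position(),manip.get_ee_rot(),manip.get_width(),manip.get_contact_force(),manip.get_time())
    c=manip.camera("side");cv2.imwrite("pics/s2.png",cv2.resize(c["image"][60:320,160:480,::-1],None,fx=2.2,fy=2.2))
E
```

```text
F [ 0.6359308  -0.4557277   0.15285096]
w 0.02535672257239149 49.56254482269287 [-0.13142696 -1.01992743  2.21949126]
[-0.66494333 -0.56524253 -2.05423557]
[0.60347331 0.12139171 0.19935977] [-2.36157649e+00 -2.07098688e+00  1.47354736e-03] 0.025583059797777835 [-0.86196342 -0.01404476 -1.65020859] 5.65
```

View pics/s2.png

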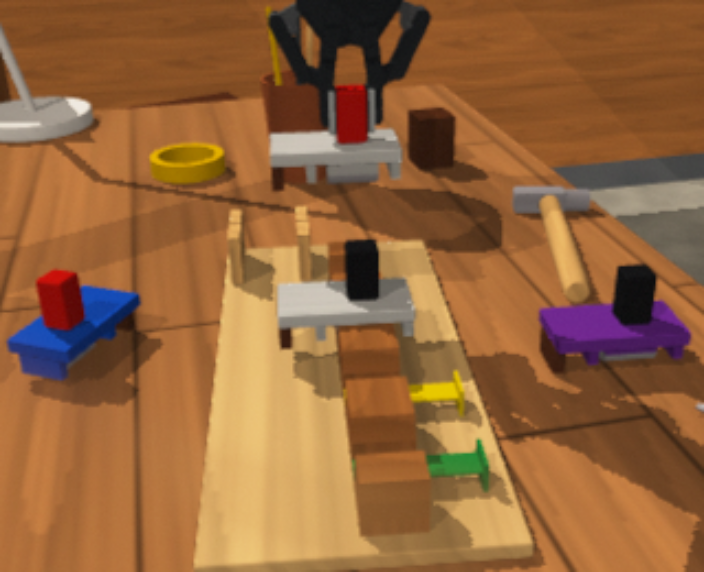

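The side view shows the red stop held level, well clear of the black one, which is still seated. I carry it over 270 mm along the rail and lower it while watching the force.

```bash
python3 - <<'E'
from rig import manip;from h import *
o=rv(np.radians(-7.5));t=[.568,-.146]
manip.servo_line([*t,.20],o,rate=.12)
f0=manip.get_contact_force();print(f0)
manip.servo_line([*t,.125],o,rate=.08)
for z in np.arange(.121,.0949,-.004).tolist()+[.0955]:
    manip.servo_line([*t,z],o,rate=.04);f=manip.get_contact_force();print(round(z,4),manip.get_position()[2].round(4),(f-f0).round(1))
    if np.linalg.norm(f-f0)>25:break
print(manip.get_time(),manip.get_width())
c=manip.camera("side");cv2.imwrite("pics/s3.png",cv2.resize(c["image"][130:330,200:440,::-1],None,fx=3,fy=3))
E
```

```text
[-0.21962831  0.04951982 -0.9895374 ]
0.121 0.1211 [ 0.3  0.1 -1.3]
0.117 0.1167 [ 0.3 -0.1 -1.2]
0.113 0.1127 [-0.5 -0.5 -1. ]
0.109 0.1087 [ 0.4 -0.4 -0.7]
0.105 0.1047 [ 0.7  0.1 -0.6]
0.101 0.1007 [ 0.1 -0.2 -1.4]
0.097 0.0967 [ 0.1  0.6 -1.4]
0.0955 0.0955 [ 0.7  0.  -1.4]
11.1833 0.025377099767339033
```

View pics/s3.png

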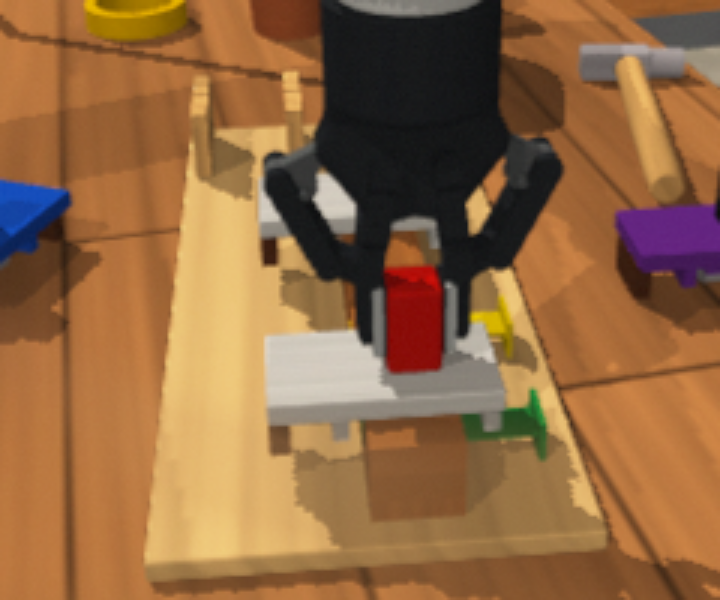

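The stop is nearly down in the green notch and level, with the cheeks astride the rail. I feel for the floor, let go, retreat and check.

```bash
python3 - <<'E'
from rig import manip;from h import *
import pickle
o=rv(np.radians(-7.5));t=[.568,-.146];f0=manip.get_contact_force()[2]
for z in np.arange(.095,.0899,-.0007):
    manip.servo_line([*t,z],o,rate=.03);f=manip.get_contact_force()[2]-f0;print(round(z,4),round(f,1))
    if f>5:break
manip.command_gripper(.06);print(manip.get_width(),manip.get_contact_force())
manip.servo_line([*t,.14],o,rate=.1);manip.servo_line([*t,.26],o,rate=.2)
p,r=manip.get_position(),manip.get_ee_rot();c=manip.camera("wrist");pickle.dump((p,r,c),open("w4.pkl","wb"))
a=manip.camera("side")["image"][100:340,180:460];b=c["image"]
cv2.imwrite("pics/w4.png",b[:,:,::-1]);cv2.imwrite("pics/s4.png",cv2.resize(a[:,:,::-1],None,fx=2.5,fy=2.5,interpolation=cv2.INTER_CUBIC));print(manip.get_time())
E
```

```text
0.095 4.7
0.0943 12.2
0.0598014573155467 [0.38664    0.06599096 0.43851244]
13.6167
```

View pics/s4.png

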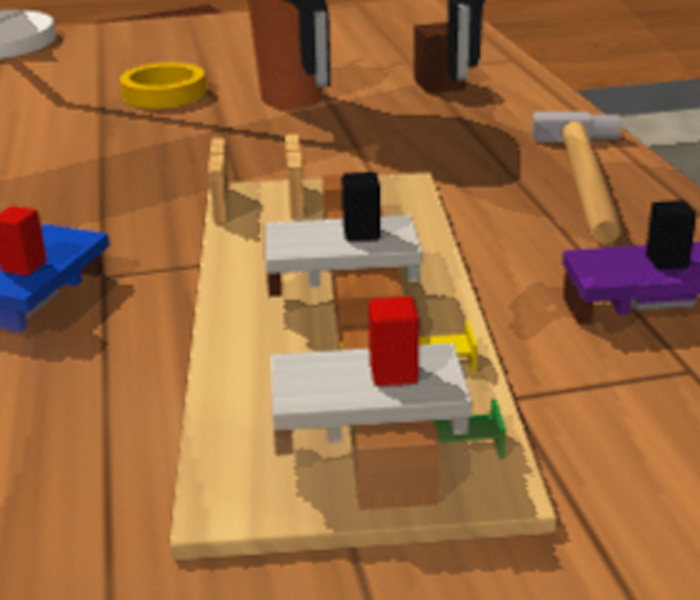

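View pics/w4.png

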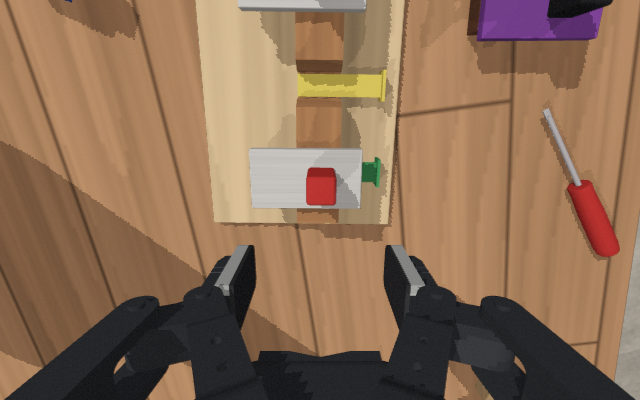

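The red stop sits level in the green notch at wrist (305,178), the long end facing -x. The floor was felt at the same height it was gripped from. The black stop is undisturbed and the gripper is clear.

```bash
python3 -c "
from rig import manip
manip.hold(.3);print(manip.sign_off())"
```

```text
the job is handed in; nothing more can be done
None
```

The red-knobbed stop is seated level in the green-clip notch, facing as before, the black stop was not disturbed, and the job was handed in after about 14 s of robot time.

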